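Reload the label-roll stand and lift it for wiping

TASK

Put the fresh paper roll over the post of the stand, let it slide all the way down onto the base and let go of it. Then take the loaded stand, lift it straight up about 10 cm above the worktop so that the spot beneath can be wiped, and finish while still holding it there, level and still. Keep the stand upright throughout and do not disturb the mill, the jars or the tea box.

Things in the scene. Friction and masses are not known exactly. Their poses are not given: they have to be found in the camera images.
- stand: The stand (loose, about 0.45 kg): round wooden base with black rubber foot, 124 mm across, 14 mm thick, with an upright steel post at its centre and a thin upright tear arm near its rim. Origin: centre of the underside, on the worktop at first; z up along the post, x from the post towards the tear arm.
- post_top (a point): Centre of the top end of the stand's post, 132 mm above its underside. The post is round, 18 mm in diameter, steel with a black sleeve near its rounded top; its upper 38 mm stay free above a seated roll: the place to grip the stand for lifting.
- tear_arm_tip (a point): Top of the stand's tear arm (steel, 6 mm thick, black ball tip 10 mm), 49 mm from the post's axis, 79 mm above the stand's underside.
- roll: The fresh roll of blank white label paper (loose, rigid, about 0.12 kg), standing on end on the worktop: 56 mm in diameter, 80 mm tall, with an open bore 26 mm in diameter right through along z (brown cardboard core). Origin: centre of its underside; z along the bore. Seated on the stand, its underside lies 14 mm above the stand's underside.
- mill: Bystander: tall steel pepper mill, 47 mm in diameter, 166 mm tall. Origin: centre of its underside.
- spice_jar: Bystander: spice jar with red cap, 46 mm in diameter, 97 mm tall. Origin: centre of its underside.
- tea_box: Bystander: upright tea carton, 60x76x102 mm. Origin: centre of its underside.
- yellow_jar: Bystander: spice jar with yellow cap, 45 mm in diameter, 98 mm tall. Origin: centre of its underside.
Mind the look-alikes: they are no part of the job. What is shaped like the roll but blue is not meant.

How it is judged:
On the way:
1. the roll sits on the base of the stand, round the post and let go, while the stand stands on the worktop (z of roll in the frame of stand between 0.01 and 0.018 m and horizontal distance between roll and stand below 0.008 m and angle between the z axis of roll and the z axis of stand, either way round below 0.1 rad and contact force between the fingers and roll below 0.3 N and height (world z) of stand below 0.005 m and angle between stand's own z axis and vertical below 0.05 rad), for 0.2 s.
At the end, for the whole second after the job is handed in: the stand's underside is held by the fingers 70 to 140 mm above the worktop, within 180 mm of where it started, tilted less than 0.1 rad, slower than 0.03 m/s and 0.2 rad/s, touching no bystander; the roll is on the post, its underside 10 to 18 mm above the stand's underside, centred within 8 mm (z of roll in the frame of stand between 0.01 and 0.018 m and horizontal distance between roll and stand below 0.008 m and angle between the z axis of roll and the z axis of stand, either way round below 0.1 rad and height (world z) of stand between 0.07 and 0.14 m and distance of stand from where it was at the start of the episode below 0.18 m and angle between stand's own z axis and vertical below 0.1 rad and linear speed of stand below 0.03 m/s and angular speed of stand below 0.2 rad/s and contact force between the fingers and stand above 1 N and contact force between each of stand, roll and mill below 0.3 N and contact force between each of stand, roll and spice_jar below 0.3 N and contact force between each of stand, roll and tea_box below 0.3 N and contact force between each of stand, roll and yellow_jar below 0.3 N); the arm keeps its last pose, push and grip.
It fails at once if the stand is tipped by more than 0.3 rad (angle between stand's own z axis and vertical above 0.3 rad).
It fails at once if the tall steel pepper mill is shifted by more than 30 mm or tipped over (distance of mill from where it was at the start of the episode above 0.03 m or angle between mill's own z axis and vertical above 0.5 rad).
It fails at once if the red-capped spice jar is shifted by more than 30 mm or tipped over (distance of spice_jar from where it was at the start of the episode above 0.03 m or angle between spice_jar's own z axis and vertical above 0.5 rad).
It fails at once if the tea box is shifted by more than 30 mm or tipped over (distance of tea_box from where it was at the start of the episode above 0.03 m or angle between tea_box's own z axis and vertical above 0.5 rad).
It fails at once if the yellow-capped spice jar is shifted by more than 30 mm or tipped over (distance of yellow_jar from where it was at the start of the episode above 0.03 m or angle between yellow_jar's own z axis and vertical above 0.5 rad).
It also fails if it takes over 64 s, if anything falls off the work surface, if the arm or the gripper's body presses on something with over 40 N, if the wrist force passes 120 N, or if a joint passes its speed limit or range.

ROBOT

A 7-joint arm with a two-finger parallel gripper is mounted at the origin on a cart in front of the work surface, level with it; the furniture and walls round the work are solid. World frame = base frame: x ahead of the robot, y to its left, z up, the work surface at z = 0. Lengths are in m, angles in rad, forces in N, time in s.
With the tool pointing down it reaches from about 0.425 to 0.925 m from the base axis. Payload 6.8 kg.
Tool frame: the origin (TCP) lies at the very end of the fingers, on their centre line; the grasp point (between the pads) lies 19 mm behind it; z points along the fingers, y is the line along which they close (so a half turn about z gives the same grasp; the last joint's range is limited). The gripper opens to 85 mm and grips with 20 to 120 N. Pads are 22 mm wide; open, the fingers measure 114 mm over their backs; the gripper's body (76 mm by 85 mm) begins 54 mm behind the grasp point. The pads swing forward as they close: fully open they stand 13 mm farther back than shut.
Start: joints at [1.06, 0.477, 0.022, 1.555, -0.011, 1.109, -0.083], TCP at [0.265, -0.621, 0.231] pointing down, gripper open.
Joint ranges: [-2.96, 2.96], [-0.34, 2.1], [-1.41, 1.46], [0.24, 2.44], [-1.37, 4.51], [0.17, 1.92], [-2.96, 2.96]. Speed limits (rad/s): [2.39, 2.39, 3.14, 3.14, 3.14, 3.14, 3.14].

INTERFACE

Orientations are given as a unit quaternion [w, x, y, z].
In Python, from station import bot gives the robot as it stands.
- The arm moves only by the tool jog_arm, never from a script. Its argument "motion" is a list of rows, each a list of 7 numbers: the turn, a rotation vector about the tool's x, y, z in rad, then the shift along the tool's x, y, z in mm, then the finger opening in mm, from 0 to 85.4. A call has 1 to 10 rows; each row is the pose to reach, as a shift and turn from the pose commanded when the call began, along the tool's axes at that moment; what a row does not reach only later rows make up. A row lasts 1/8 s, in which the tool goes at most 62.5 mm and 10.7 degrees, less where a joint would pass 70% of its speed; a pose out of reach is approached as far as the arm can. A call with a gripper value outside its range is refused whole. The fingers move at their own pace and stop on an object; "grip_force" is the grip in N (left out, the last holds). Time passes only in rows, so rows that repeat a pose let the fingers close. It gives the time, the measured TCP pose, the force, the opening and the grip force at its end, in the units of the state.
- bot.get_obs(): the state, without advancing time (a new reading comes with each control period).
- bot.read_camera(name): name is "side" or "top" or "wrist"; returns a dict with "pixels" (384x512x3 uint8, red, green, blue), "camera_matrix" (3x3 intrinsics, pixels), "T" (4x4, takes a point from camera to world coordinates); the wrist camera has in their place "tool_from_camera" (4x4, takes a point from camera to tool coordinates, whose origin is the TCP and whose axes are the flange's). Camera axes: x right, y down, z forward; pixel columns grow to the right and rows downward; lengths in m; the calibration is good to about 2 mm. A picture is of the moment at which its call begins: read the wrist's pose just before it. There is no depth.
- bot.hand_in(): hands the job in; it is judged then, once.
Trained networks look in a picture, given as the dict that the camera call returned (one of the last four; its "shot" number tells which), for a name from the list of things; names that differ only in an ending like _2 or _b are one class to them, and where a whole thing is asked for, a point or a joint stands for the part that bears it (a point fixed in the world has none). Each returns a list of dicts, best first, with "score" (0 to 1); they miss things now and then, are a little off and sometimes report something else, mostly with a low value. They report only what shows in the picture. A call takes as long as a camera call. They do not tell look-alikes from the thing itself.
- bot.spot_in(thing, picture): "xy" ([column, row] in pixels, amid what is visible of it).
- bot.tip_of(thing, picture): "xy" ([column, row] in pixels: a listed point, or the origin of a listed thing).
The state is a dict: "t": time; "q": joint angles; "joint_vel": joint speeds; "joint_torque": joint torques, N m; "eef_pos": TCP position; "tool_rot": TCP orientation; "contact_force": force on the tool from outside, world axes, zero at the start; "torque": the same for the moment, N m; "gripper_width": opening from 0.0 (shut) to 1.0 (fully open); "grasp_force": force on a finger pad.
Only numpy, scipy, OpenCV 4.12 (cv2) and the standard library are available. Lean on these libraries where they do the work, as an engineer would, in place of code of your own. Each camera call takes 0.05 s, during which the arm holds its last target. There are 200 camera calls.

## Working session

There is one attempt and no reset: what is moved stays moved. The work goes in short steps, Python scripts to look and compute and a tool call to move; the robot and the scene stay as the last step left them, time stands still between calls to the robot, and variables do not carry over. Pictures are saved under pics/ and viewed, at most 14 in all, crops included, and the job is handed in when it is done.

Besides the shell and the picture viewer there is one more tool, called after "Emit:" as name([rows], argument=value, ...), one row to a line, values as JSON. jog_arm: Moves the arm, as the interface text tells. Its arguments: {"type":"object","properties":{"motion":{"type":"array"},"grip_force":{"type":"number"}},"required":["motion"]}

```bash
mkdir -p pics
cat > h.py <<'E'
import numpy as np, cv2
from scipy.spatial.transform import Rotation as R
from station import bot
def cam(name):
    o=bot.get_obs(); p=bot.read_camera(name)
    if name=='wrist':
        T=np.eye(4); w,x,y,z=o['tool_rot']; T[:3,:3]=R.from_quat([x,y,z,w]).as_matrix(); T[:3,3]=o['eef_pos']
        p['Tw']=T@np.array(p['tool_from_camera'])
    else: p['Tw']=np.array(p['T'])
    return p
def ray(p,xy):
    d=np.linalg.inv(np.array(p['camera_matrix']))@np.array([xy[0],xy[1],1.])
    return p['Tw'][:3,3],p['Tw'][:3,:3]@d
def atz(p,xy,z):
    o,d=ray(p,xy); return o+d*(z-o[2])/d[2]
def proj(p,X):
    c=np.linalg.inv(p['Tw'])@np.r_[X,1]; u=np.array(p['camera_matrix'])@c[:3]; return u[:2]/u[2]
def tri(l):
    A=np.zeros((3,3));b=np.zeros(3)
    for p,xy in l:
        o,d=ray(p,xy); d=d/np.linalg.norm(d); M=np.eye(3)-np.outer(d,d); A+=M;b+=M@o
    return np.linalg.solve(A,b)
def save(p,n,crop=None,s=1):
    im=cv2.cvtColor(np.array(p['pixels']),cv2.COLOR_RGB2BGR)
    if crop: im=im[crop[1]:crop[3],crop[0]:crop[2]]
    cv2.imwrite('pics/'+n,cv2.resize(im,None,fx=s,fy=s,interpolation=cv2.INTER_CUBIC))
E
python3 - <<'E'
from h import *
np.set_printoptions(precision=3,suppress=True)
o=bot.get_obs(); print({k:np.round(v,3) for k,v in o.items()})
P={n:cam(n) for n in('side','top')}
im=np.vstack([P['top']['pixels'],P['side']['pixels']]);
for n in P:
  save(P[n],n+'1.png',None,1.5)
  print(n,P[n]['Tw'])
  for t in['stand','roll','mill','spice_jar','tea_box','yellow_jar']:
    print(n,t,[(np.round(d['xy']),round(d['score'],2),atz(P[n],d['xy'],0)[:2]) for d in bot.tip_of(t,P[n])][:4])
  for t in['post_top','tear_arm_tip']:
    z=.132 if t[0]=='p' else .079
    print(n,t,[(np.round(d['xy']),round(d['score'],2),atz(P[n],d['xy'],z)[:2]) for d in bot.tip_of(t,P[n])][:4])
E
```

```text
{'t': np.float64(0.0), 'q': array([ 1.06 ,  0.478,  0.022,  1.556, -0.011,  1.109, -0.083]), 'joint_vel': array([-0.001,  0.001, -0.   , -0.   ,  0.001, -0.   ,  0.001]), 'joint_torque': array([ -0.   , -59.645,   1.607, -28.119,   0.012,   0.009,   0.   ]), 'eef_pos': array([ 0.264, -0.62 ,  0.23 ]), 'tool_rot': array([-0.001,  0.98 ,  0.2  , -0.   ]), 'contact_force': array([-0.211,  0.067, -0.682]), 'torque': array([-0.023, -0.034,  0.034]), 'grasp_force': np.float64(0.0), 'gripper_width': np.float64(1.0)}
side [[-0.916 -0.242  0.319  0.112]
 [-0.4    0.587 -0.704  0.884]
 [-0.016 -0.773 -0.634  0.883]
 [ 0.     0.     0.     1.   ]]
side stand [(array([257., 243.]), 0.65, array([0.463, 0.137]))]
side roll [(array([282., 185.]), 0.75, array([ 0.502, -0.199])), (array([256., 216.]), 0.56, array([0.521, 0.015]))]
side mill [(array([243., 207.]), 0.91, array([ 0.592, -0.013]))]
side spice_jar [(array([281., 220.]), 0.78, array([ 0.427, -0.001]))]
side tea_box [(array([242., 310.]), 0.74, array([0.397, 0.392]))]
side yellow_jar [(array([300., 168.]), 0.82, array([ 0.471, -0.345]))]
side post_top [(array([260., 214.]), 0.82, array([0.453, 0.133]))]
side tear_arm_tip [(array([247., 227.]), 0.64, array([0.491, 0.154]))]
top [[-0.023 -0.984  0.176  0.285]
 [-1.     0.019 -0.025  0.048]
 [ 0.021 -0.177 -0.984  1.3  ]
 [ 0.     0.     0.     1.   ]]
top stand [(array([221., 211.]), 0.57, array([0.464, 0.135]))]
top roll [(array([305., 194.]), 0.59, array([ 0.507, -0.108]))]
top mill [(array([272., 169.]), 0.81, array([ 0.586, -0.013]))]
top spice_jar [(array([272., 224.]), 0.71, array([ 0.424, -0.01 ]))]
top tea_box [(array([130., 234.]), 0.6, array([0.403, 0.394]))]
top yellow_jar [(array([384., 207.]), 0.61, array([ 0.465, -0.334]))]
top post_top [(array([215., 208.]), 0.67, array([0.453, 0.142]))]
top tear_arm_tip [(array([209., 196.]), 0.56, array([0.496, 0.162])), (array([384., 203.]), 0.26, array([ 0.467, -0.313]))]
```

View pics/top1.png

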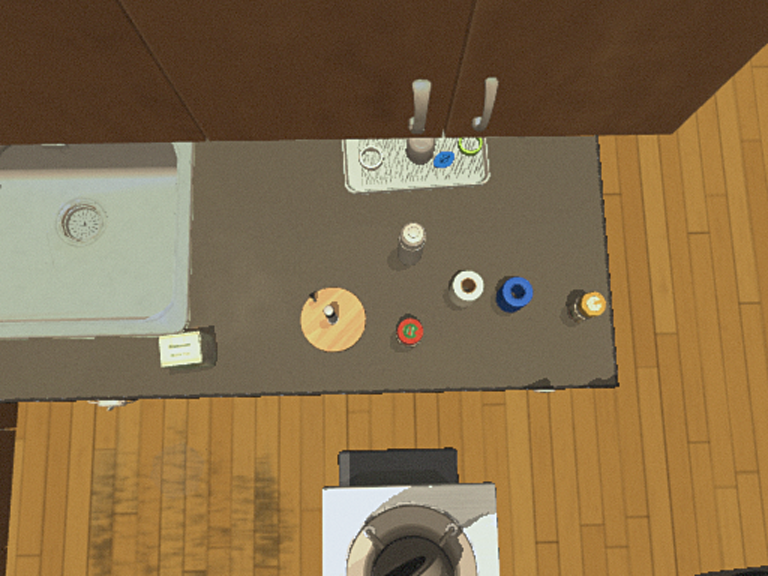

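View pics/side1.png

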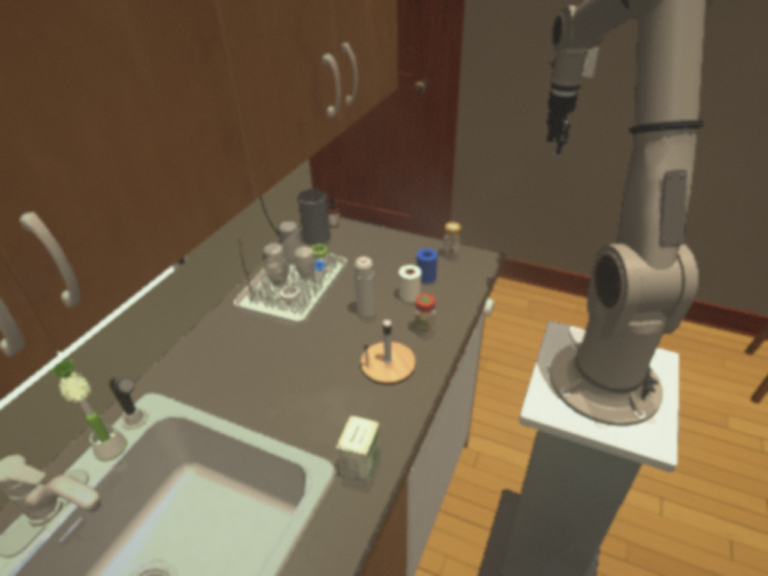

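The top view shows these candidates for the roll: the white roll with brown bore at about (311,191), the blue look-alike at (343,195), and a white cup in the rack at (247,105). In the side view the white roll is at (273,188) and the blue one at (284,177). By the description I choose the white one. The stand's base is at (222,213) with its tear arm at (209,197). I'll check the choice in a close crop.

```bash
cat >> h.py <<'E'
def go(pos,yaw):
    "move to TCP pos, tool down, tool y at yaw (deg, modulo half turn): prints turn and shift (mm)"
    o=bot.get_obs(); w,x,y,z=o['tool_rot']; C=R.from_quat([x,y,z,w]).as_matrix()
    best=None
    for k in(0,180):
        a=np.radians(yaw+k); Y=np.array([np.cos(a),np.sin(a),0]);Z=np.array([0,0,-1.]);X=np.cross(Y,Z)
        r=R.from_matrix(C.T@np.c_[X,Y,Z]).as_rotvec()
        if best is None or np.linalg.norm(r)<np.linalg.norm(best): best=r
    print('t',round(float(o['t']),2),'at',np.round(o['eef_pos'],4),'y yaw',round(np.degrees(np.arctan2(C[1,1],C[0,1])),1),'turn',np.round(best,3),'shift',np.round(C.T@(np.array(pos)-o['eef_pos'])*1000,1),'q',np.round(o['q'],2),'F',np.round(o['contact_force'],1),'grip',round(float(o['gripper_width']),3),round(float(o['grasp_force']),1))
E
python3 - <<'E'
from h import *
np.set_printoptions(precision=3,suppress=True)
t=cam('top'); s=cam('side'); save(t,'c1.png',(260,140,400,240),5)
print(t['camera_matrix'],atz(t,(311.5,190.8),.08),atz(s,(273.3,181),.08),atz(t,(343.5,194.5),.08))
im=np.array(t['pixels']).astype(int)
m=((im.min(2)>170)).astype(np.uint8); n,l,st,c=cv2.connectedComponentsWithStats(m)
for i in range(1,n):
    if 290<c[i][0]<330 and 170<c[i][1]<215: print(st[i],c[i])
for k in('post_top','tear_arm_tip'): 
    print(k,tri([(t,bot.tip_of(k,t)[0]['xy']),(s,bot.tip_of(k,s)[0]['xy'])]))
print(cam('wrist')['tool_from_camera'])
go((.507,-.105,.26),-35)
E
```

```text
[[456.88    0.    262.529]
 [  0.    456.88  191.514]
 [  0.      0.      1.   ]] [ 0.504 -0.116  0.08 ] [ 0.505 -0.112  0.08 ] [ 0.492 -0.203  0.08 ]
[302 181  20  19 211] [311.668 190.024]
post_top [0.455 0.131 0.139]
tear_arm_tip [0.494 0.164 0.086]
[[ 0.    -0.96  -0.278  0.072]
 [ 1.     0.    -0.    -0.   ]
 [ 0.    -0.278  0.96  -0.143]
 [ 0.     0.     0.     1.   ]]
t 1.25 at [ 0.265 -0.621  0.231] y yaw -66.9 turn [-0.    -0.    -0.557] shift [ 425.3 -379.7  -28.7] q [ 1.06  0.48  0.02  1.56 -0.01  1.11 -0.08] F [ 0.   0.5 -0.1] grip 1.0 0.0
```

View pics/c1.png

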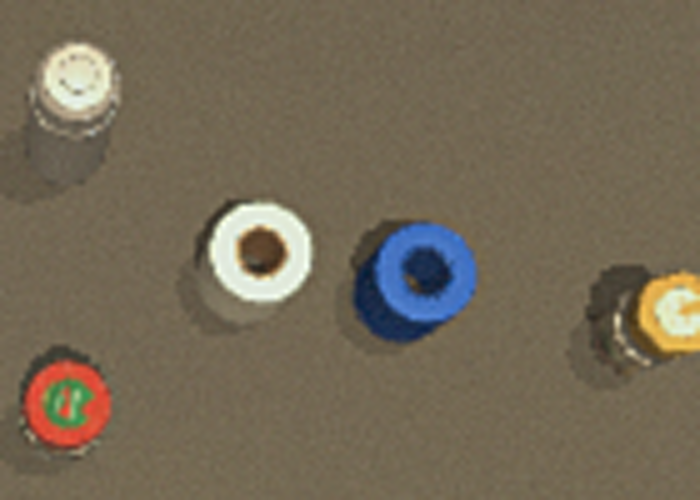

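The crop confirms it. The white roll with the brown bore is centred at crop (261,251), which is top pixel (312,190), giving a position of about (0.505, -0.115). The blue one, at (0.492, -0.203), is the look-alike. I'm moving above the roll.

Emit:
jog_arm([
  [0,0,-0.12,419,-371,-29,85],
  [0,0,-0.12,419,-371,-29,85],
  [0,0,-0.12,419,-371,-29,85],
  [0,0,-0.12,419,-371,-29,85],
  [0,0,-0.12,419,-371,-29,85],
  [0,0,-0.12,419,-371,-29,85],
  [0,0,-0.12,419,-371,-29,85],
  [0,0,-0.12,419,-371,-29,85],
  [0,0,-0.12,419,-371,-29,85],
  [0,0,-0.12,419,-371,-29,85],
])

```text
t: 2.5
eef_pos: [0.5068, -0.1098, 0.261]
tool_rot: [-0.001, 0.965, 0.263, 0.001]
contact_force: [-0.9, -1.0, -0.9]
gripper_width: 0.997
grasp_force: 0.0
```

Emit:
jog_arm([
  [0,0,0,0,0,0,85],
  [0,0,0,0,0,0,85],
])

```text
t: 2.75
eef_pos: [0.504, -0.1172, 0.2601]
tool_rot: [0.0, 0.966, 0.257, -0.0]
contact_force: [-0.5, 0.2, 0.7]
gripper_width: 0.994
grasp_force: 0.0
```

```bash
cat > roll.py <<'E'
from h import *
import sys
p=cam('wrist')
print('net',[(np.round(d['xy'],1),round(d['score'],2),np.round(atz(p,d['xy'],0),4)) for d in bot.tip_of('roll',p)])
q=proj(p,(.505,-.115,.08)); print('expected top',q)
im=np.array(p['pixels']).astype(int)
m=((im.min(2)>150)&(im.max(2)-im.min(2)<40)).astype(np.uint8); n,l,st,c=cv2.connectedComponentsWithStats(m)
for i in range(1,n):
    if st[i][4]>300: print(st[i],c[i],np.round(atz(p,c[i],.08),4))
save(p,sys.argv[1],None,1.5)
go((.505,-.115,.1),-60)
E
python3 roll.py w1.png
```

```text
net [(array([301.1, 196.8]), 0.88, array([ 0.4894, -0.2056,  0.    ])), (array([253.3, 155.1]), 0.83, array([ 0.5081, -0.1137,  0.    ]))]
expected top [252.79844246 169.39795869]
[337   0  67  25 848] [371.98349057   8.69811321] [ 0.705  -0.1369  0.08  ]
[ 167   11   46   50 1732] [189.71535797  35.79214781] [0.5934 0.0093 0.08  ]
[   0  267   46   54 1126] [ 13.86056838 290.52930728] [0.2094 0.076  0.08  ]
t 2.85 at [ 0.5041 -0.117   0.2602] y yaw -60.2 turn [ 0.     0.    -0.004] shift [  1.8  -1.3 160.2] q [ 0.37  0.21 -0.3   1.88  0.07  1.07 -1.01] F [ 0.4 -0.9  0.1] grip 0.996 0.0
```

View pics/w1.png

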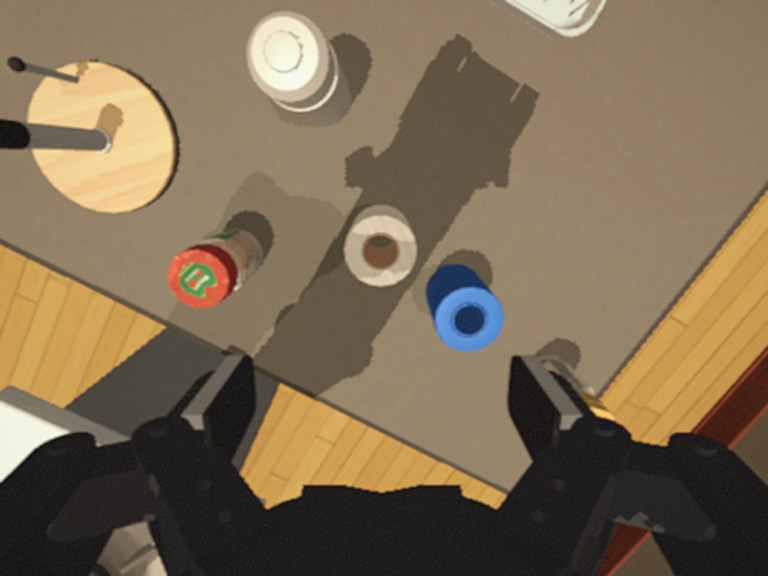

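The wrist view shows the white roll at (253,167), centred between the fingers. The blue roll is at (312,213), the red jar at (135,180), the mill at (190,36) and the stand at left. I'm computing the offset and descending.

Run:
```python
from h import *
p=cam('wrist'); im=np.array(p['pixels']).astype(int)[130:200,220:290]
m=(im.min(2)>95)&(im.max(2)-im.min(2)<60)&(im[...,0]>125)
g=cv2.cvtColor(np.array(p['pixels']),cv2.COLOR_RGB2GRAY)
c=cv2.HoughCircles(cv2.GaussianBlur(g,(3,3),0)[120:210,210:300],cv2.HOUGH_GRADIENT,1,20,param1=80,param2=12,minRadius=18,maxRadius=30)
print(c, [np.round(atz(p,(x+210,y+120),.08),4) for x,y,_ in (c[0][:3] if c is not None else [])])
print(atz(p,(253.3,167),.08))
go((.5055,-.1135,.1),-60)
```

```text
[[[43.5 47.5 23.9]]] [array([ 0.5075, -0.1143,  0.08  ])]
[ 0.50790836 -0.11383498  0.08      ]
t 2.9 at [ 0.5042 -0.1167  0.2603] y yaw -60.2 turn [ 0.     0.    -0.003] shift [  2.8  -2.2 160.3] q [ 0.37  0.21 -0.3   1.88  0.07  1.07 -1.01] F [-0.  -0.3 -0.2] grip 0.994 0.0
```

Emit:
jog_arm([
  [0,0,0,4,-1,60,85],
  [0,0,0,4,-1,120,85],
  [0,0,0,4,-1,160,85],
  [0,0,0,4,-1,160,85],
  [0,0,0,4,-1,185,85],
  [0,0,0,4,-1,212,85],
  [0,0,0,4,-1,212,85],
  [0,0,0,4,-1,212,85],
])

```text
t: 3.9
eef_pos: [0.509, -0.1129, 0.0502]
tool_rot: [0.001, 0.966, 0.258, 0.001]
contact_force: [0.2, 0.1, 0.6]
gripper_width: 0.993
grasp_force: 0.0
```

Run:
```python
from h import *
p=cam('wrist'); save(p,'w2.png',None,1.2); go((.507,-.114,.048),-60)
```

```text
t 3.95 at [ 0.5091 -0.113   0.0502] y yaw -60.1 turn [ 0.002 -0.002 -0.001] shift [-2.3 -0.1  2.2] q [ 0.3   0.49 -0.25  2.05  0.21  0.62 -1.14] F [-0.1  0.3  0.9] grip 0.997 0.0
```

View pics/w2.png

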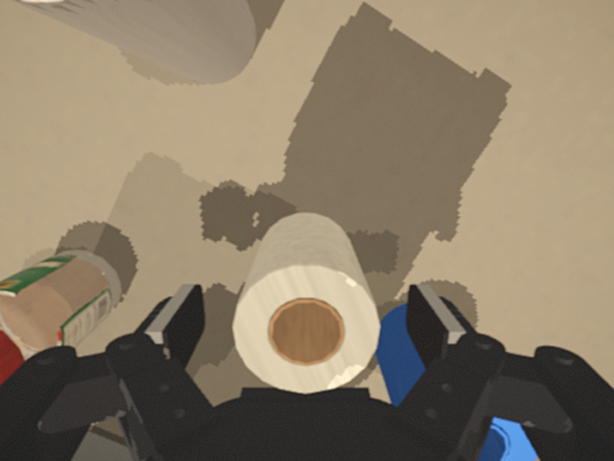

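The roll stands between the fingers, with its bore at about (255,275) in camera pixels. The mill, red jar and blue roll are clear. I'm closing.

Emit:
jog_arm([
  [0,0,0,-2,0,2,85],
  [0,0,0,-2,0,2,70],
  [0,0,0,-2,0,2,50],
  [0,0,0,-2,0,2,50],
  [0,0,0,-2,0,2,50],
  [0,0,0,-2,0,2,50],
  [0,0,0,-2,0,2,50],
  [0,0,0,-2,0,2,50],
], grip_force=40)

```text
t: 4.95
eef_pos: [0.5062, -0.1137, 0.0468]
tool_rot: [0.0, 0.966, 0.258, 0.0]
contact_force: [-1.7, 0.1, 5.7]
gripper_width: 0.637
grasp_force: 41.3
```

Run:
```python
from h import *
p=cam('wrist'); go((.507,-.114,.2),-60)
c=np.linalg.inv(np.array(p['tool_from_camera']))
g=cv2.cvtColor(np.array(p['pixels']),cv2.COLOR_RGB2GRAY)
h=cv2.HoughCircles(cv2.GaussianBlur(g,(3,3),0)[220:340,180:330],cv2.HOUGH_GRADIENT,1,30,param1=80,param2=15,minRadius=22,maxRadius=38)
if h is not None: print([(x+180,y+220,r,np.round(atz(p,(x+180,y+220),.08),4)) for x,y,r in h[0][:3]])
```

```text
t 5.0 at [ 0.5062 -0.1136  0.0468] y yaw -60.0 turn [ 0.    -0.    -0.001] shift [   0.6    0.8 -153.2] q [ 0.3   0.5  -0.25  2.05  0.21  0.61 -1.14] F [-2.   0.2  6.1] grip 0.636 41.3
[(np.float32(251.5), np.float32(274.5), np.float32(29.5), array([ 0.5067, -0.1121,  0.08  ]))]
```

Emit:
jog_arm([
  [0,0,0,0,0,-40,50],
  [0,0,0,0,0,-100,50],
  [0,0,0,0,0,-160,50],
  [0,0,0,0,0,-180,50],
  [0,0,0,16,-45,-180,50],
  [0,0,0,32,-90,-180,50],
  [0,0,0,50,-138,-180,50],
  [0,0,0,50,-138,-180,50],
  [0,0,0,50,-138,-180,50],
  [0,0,0,50,-138,-180,50],
])

```text
t: 6.25
eef_pos: [0.4804, 0.0296, 0.2261]
tool_rot: [0.0, 0.966, 0.257, -0.0]
contact_force: [0.1, 0.2, -1.2]
gripper_width: 0.636
grasp_force: 43.1
```

Run:
```python
from h import *
W=cam('wrist'); save(W,'w3.png',None,1.5)
for k,z in(('post_top',.132),('tear_arm_tip',.079),('stand',0)):
  for n,p in(('wrist',W),('top',cam('top')),('side',cam('side'))):
    print(k,n,[(np.round(d['xy'],1),round(d['score'],2),np.round(atz(p,d['xy'],z)[:2],4)) for d in bot.tip_of(k,p)[:2]])
go((.457,.136,.227),-55)
```

```text
post_top wrist [(array([133.2, 152.4]), 0.68, array([0.4609, 0.134 ]))]
post_top top [(array([216.1, 206.7]), 0.8, array([0.4574, 0.1394]))]
post_top side [(array([260.2, 214.6]), 0.56, array([0.4513, 0.1337]))]Traceback (most recent call last):
  File "<stdin>", line 5, in <module>
ValueError: only the last four pictures can be asked about
```

View pics/w3.png

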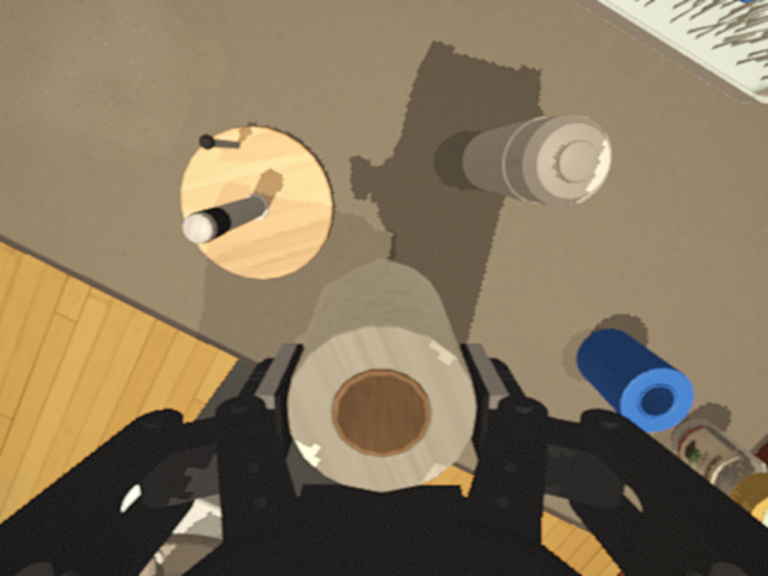

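The view shows the post top at (133,152.5), the tear arm tip at (138,94) and the base disc centred at about (171.5,134). The held roll's bore is centred at (254,275).

Run:
```python
from h import *
p=cam('wrist')
g=np.array(p['pixels']).astype(int)
m=((g[...,0]-g[...,2]>50)&(g[...,0]>170)).astype(np.uint8); m[:, :115]=0; m[:,230:]=0; m[:75]=0;m[195:]=0
cs,_=cv2.findContours(m,cv2.RETR_EXTERNAL,cv2.CHAIN_APPROX_NONE); c=max(cs,key=cv2.contourArea)
w=np.array([atz(p,q[0],.014)[:2] for q in cv2.convexHull(c)],np.float32)
print('disc',cv2.minEnclosingCircle(w))
for k,z in(('post_top',.132),('tear_arm_tip',.079),('stand',0)):
    print(k,[(np.round(d['xy'],1),round(d['score'],2),np.round(atz(p,d['xy'],z)[:2],4)) for d in bot.tip_of(k,p)[:2]])
print('man post',atz(p,(133.3,152.5),.132),'tip',atz(p,(138,94),.079))
for z in(.258,.262): print('bore',atz(p,(254,274.7),z))
go((.459,.1345,.227),-55)
```

```text
disc ((0.4601931869983673, 0.13608990609645844), 0.06219300255179405)
post_top [(array([134.6, 153. ]), 0.74, array([0.4607, 0.1341]))]
tear_arm_tip [(array([133.1,  95.1]), 0.94, array([0.4935, 0.1727]))]
stand [(array([172.3, 135.3]), 0.83, array([0.46  , 0.1391]))]
man post [0.4605511 0.1351634 0.132    ] tip [0.49673388 0.16900243 0.079     ]
bore [0.48052076 0.03089592 0.258     ]
bore [0.4827486  0.03217735 0.262     ]
t 6.85 at [0.4803 0.031  0.2263] y yaw -60.0 turn [ 0.    -0.    -0.088] shift [  33.2 -100.4   -0.7] q [ 0.17  0.19 -0.41  1.99  0.09  0.98 -1.33] F [-0.2  0.5 -1.2] grip 0.635 43.1
```

Emit:
jog_arm([
  [0,0,-0.12,17,-50,0,50],
  [0,0,-0.244,34.5,-101,0,50],
  [0,0,-0.244,34.5,-101,0,50],
  [0,0,-0.244,34.5,-101,15,50],
  [0,0,-0.244,34.5,-101,30,50],
  [0,0,-0.244,34.5,-101,30,50],
  [0,0,-0.244,34.5,-101,30,50],
])

```text
t: 7.72
eef_pos: [0.4599, 0.1352, 0.1961]
tool_rot: [-0.0, 0.928, 0.374, -0.0]
contact_force: [0.4, 0.1, -1.0]
gripper_width: 0.636
grasp_force: 43.0
```

Run:
```python
from h import *
s=cam('side'); t=cam('top'); w=cam('wrist')
a=cv2.resize(np.array(s['pixels'])[150:270,200:320],(480,480),interpolation=cv2.INTER_CUBIC)
b=cv2.resize(np.array(w['pixels'])[200:384,130:380],(320,236))
im=np.zeros((480,800,3),np.uint8); im[:,:480]=a; im[:236,480:]=b
cv2.imwrite('pics/s4.png',im[...,::-1])
print('post px',proj(s,(.4603,.1355,.132)),'roll bottom',proj(s,(.4603,.1355,.149)))
print('bore',[np.round(atz(w,d['xy'],.149),4) for d in bot.tip_of('roll',w)[:2]])
go((.4603,.1355,.1),-46)
```

```text
post px [257.40935197 214.22414265] roll bottom [257.29933941 210.24973903]
bore [array([0.4597, 0.1346, 0.149 ]), array([ 0.5036, -0.0313,  0.149 ])]
t 7.92 at [0.4601 0.1357 0.1967] y yaw -46.1 turn [ 0.    -0.001 -0.001] shift [-0.1  0.2 96.7] q [ 0.03  0.24 -0.51  2.02  0.15  0.92 -1.36] F [-0.1 -0.2 -0.4] grip 0.634 43.0
```

View pics/s4.png

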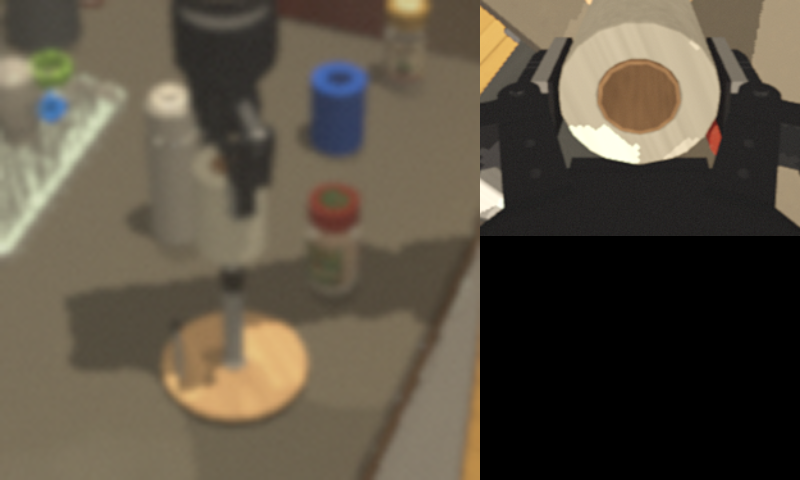

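In the side crop the roll (x≈231) hangs straight above the post (x≈234), and its upright sides match the post. I'm lowering slowly and watching the force.

Emit:
jog_arm([
  [0,0,0,0,0,8,50],
  [0,0,0,0,0,16,50],
  [0,0,0,0,0,24,50],
  [0,0,0,0,0,32,50],
  [0,0,0,0,0,32,50],
])

```text
t: 8.55
eef_pos: [0.4592, 0.1355, 0.1635]
tool_rot: [-0.0, 0.927, 0.374, -0.001]
contact_force: [-0.0, -0.2, 0.3]
gripper_width: 0.632
grasp_force: 43.0
```

Run:
```python
from h import *
go((.4603,.1355,.07),-46)
w=cam('wrist'); print('post',[(d['xy'],d['score']) for d in bot.tip_of('post_top',w)[:2]])
a=np.array(w['pixels'])[220:340,180:330]; cv2.imwrite('pics/w5.png',cv2.resize(a,(600,480),interpolation=cv2.INTER_CUBIC)[...,::-1])
print(proj(w,(.4603,.1355,.132)))
```

```text
t 8.55 at [0.4592 0.1355 0.1635] y yaw -46.1 turn [-0.001  0.001 -0.001] shift [ 0.9  0.8 93.5] q [ 0.02  0.28 -0.5   2.05  0.18  0.85 -1.39] F [-0.  -0.2  0.3] grip 0.632 43.0
post []
[254.89288867 219.39021036]
```

View pics/w5.png

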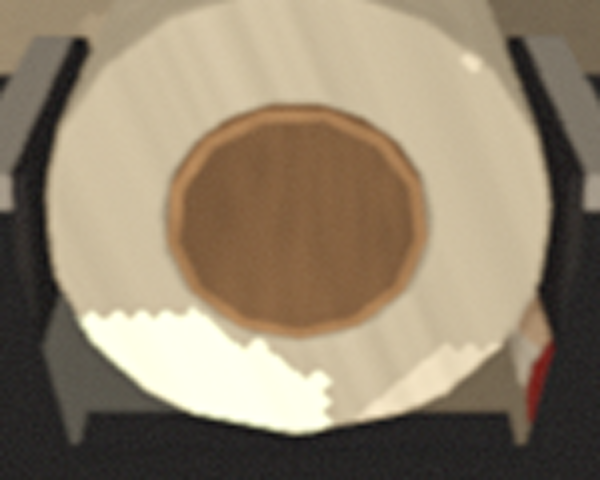

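There is no contact force with the roll's bottom 15 mm below the post top, so the post is in the bore. I'm going on down.

Emit:
jog_arm([
  [0,0,0,0,0,10,50],
  [0,0,0,0,0,20,50],
  [0,0,0,0,0,30,50],
  [0,0,0,0,0,40,50],
  [0,0,0,0,0,50,50],
  [0,0,0,0,0,50,50],
])

```text
t: 9.4
eef_pos: [0.4592, 0.1355, 0.1134]
tool_rot: [-0.0, 0.927, 0.374, -0.001]
contact_force: [-0.5, 0.7, -0.3]
gripper_width: 0.64
grasp_force: 43.0
```

Run:
```python
from h import *
go((.4603,.1355,.068),-46)
w=cam('wrist'); print('post',[(d['xy'],d['score'],atz(w,d['xy'],.132)) for d in bot.tip_of('post_top',w)[:2]])
w['pixels']=np.array(w['pixels']); save(w,'w6.png',(150,150,360,340),3)
```

```text
t 9.4 at [0.4592 0.1355 0.1134] y yaw -46.1 turn [-0.001  0.002 -0.001] shift [ 0.9  0.8 45.4] q [-0.01  0.36 -0.48  2.09  0.24  0.74 -1.45] F [-0.5  0.7 -0.3] grip 0.64 43.0
post [([254.4, 256.2], 0.94, array([0.46091657, 0.13663088, 0.132     ]))]
```

View pics/w6.png

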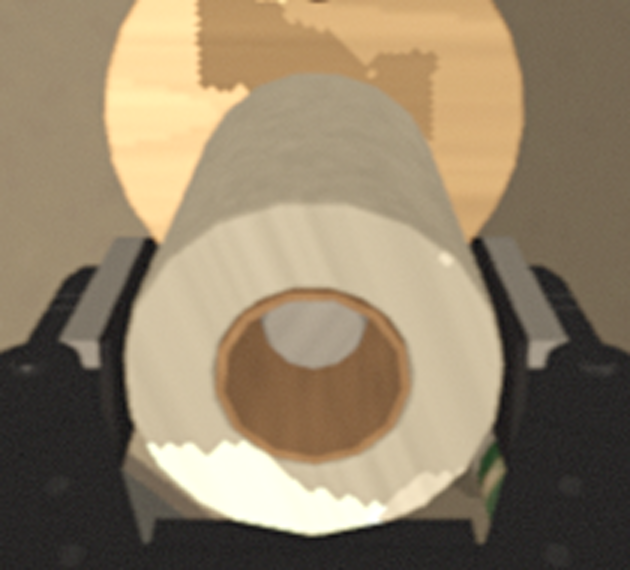

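The post top shows inside the bore, centred left to right at (254,256). I'm lowering the rest and letting go just above the base, opening only to about 68 mm first.

Emit:
jog_arm([
  [0,0,0,1,0.5,10,50],
  [0,0,0,1,0.5,20,50],
  [0,0,0,1,0.5,30,50],
  [0,0,0,1,0.5,40,50],
  [0,0,0,1,0.5,46,50],
  [0,0,0,1,0.5,48,50],
  [0,0,0,1,0.5,48,50],
  [0,0,0,1,0.5,48,50],
])

```text
t: 10.5
eef_pos: [0.4611, 0.1361, 0.0666]
tool_rot: [0.0, 0.927, 0.374, 0.0]
contact_force: [0.8, 0.3, -1.2]
gripper_width: 0.634
grasp_force: 43.0
```

Emit:
jog_arm([
  [0,0,0,0,0,0,60],
  [0,0,0,0,0,0,66],
  [0,0,0,0,0,0,72],
  [0,0,0,0,0,0,72],
  [0,0,0,0,0,0,72],
  [0,0,0,0,0,0,72],
])

```text
t: 11.25
eef_pos: [0.4609, 0.136, 0.0663]
tool_rot: [0.0, 0.927, 0.374, 0.0]
contact_force: [-0.3, 0.4, 0.3]
gripper_width: 0.846
grasp_force: 0.0
```

Run:
```python
from h import *
go((.4603,.1355,.15),-46)
w=cam('wrist'); print('post',[(d['xy'],d['score'],atz(w,d['xy'],.132)) for d in bot.tip_of('post_top',w)[:2]])
save(w,'w7.png',None,1.2); print(proj(w,(.4603,.1355,.094)),proj(w,(.4603,.1355,.132)))
```

```text
t 11.25 at [0.4609 0.136  0.0663] y yaw -46.1 turn [ 0.     0.    -0.001] shift [ -0.8  -0.  -83.7] q [-0.05  0.44 -0.44  2.12  0.31  0.64 -1.51] F [-0.3  0.4  0.3] grip 0.846 0.0
post [([252.5, 338.1], 0.85, array([0.45933327, 0.13496964, 0.132     ]))]
[253.54151852 271.61835678] [253.37199725 335.46405628]
```

View pics/w7.png

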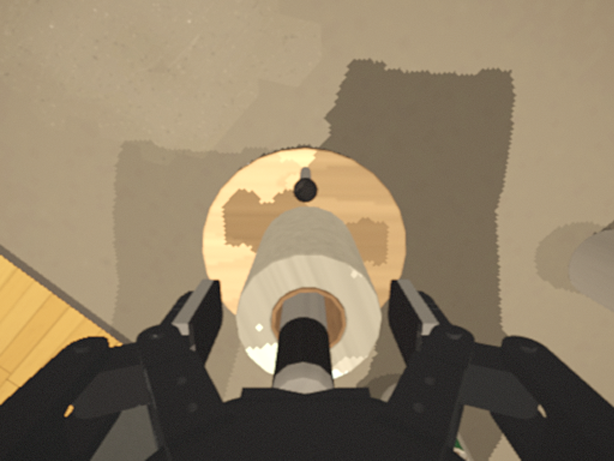

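The roll is let go and sits on the base round the post, with its bore at about (258,265) and the post through it. Next I raise the fingers above the roll top and check.

Emit:
jog_arm([
  [0,0,0,-1,0,-10,74],
  [0,0,0,-1,0,-22,74],
  [0,0,0,-1,0,-33,74],
  [0,0,0,-1,0,-33,74],
  [0,0,0,-1,0,-33,74],
])

```text
t: 11.98
eef_pos: [0.4601, 0.1352, 0.0994]
tool_rot: [0.0, 0.927, 0.374, 0.0]
contact_force: [0.0, 1.4, -0.4]
gripper_width: 0.869
grasp_force: 0.0
```

Run:
```python
from h import *
go((.4603,.1355,.099),-46)
w=cam('wrist');s=cam('side');t=cam('top'); print('post',[(d['xy'],d['score'],atz(w,d['xy'],.132)) for d in bot.tip_of('post_top',w)[:2]])
for p in(w,s,t):print('roll',[(np.round(d['xy']),d['score'],np.round(atz(p,d['xy'],.014),4)) for d in bot.tip_of('roll',p)[:3]])
b=cv2.resize(np.array(w['pixels'])[140:384,130:380],(500,488)); 
a=cv2.resize(np.array(s['pixels'])[190:265,220:295],(300,300),interpolation=cv2.INTER_CUBIC)
im=np.zeros((488,800,3),np.uint8); im[:,:500]=b; im[:300,500:]=a
cv2.imwrite('pics/w8.png',im[...,::-1])
print(proj(w,(.4603,.1355,.094)),proj(w,(.4603,.1355,.132)))
```

```text
t 11.97 at [0.4601 0.1352 0.0994] y yaw -46.1 turn [ 0.    -0.    -0.001] shift [ 0.4 -0.1  0.4] q [-0.02  0.38 -0.47  2.1   0.26  0.71 -1.47] F [ 0.   1.4 -0.4] grip 0.869 0.0
post [([252.0, 275.5], 0.84, array([0.45991505, 0.13597319, 0.132     ]))]
roll [(array([256., 194.]), 0.72, array([0.4627, 0.1353, 0.014 ]))]
roll [(array([256., 238.]), 0.63, array([0.4681, 0.1315, 0.014 ])), (array([283., 183.]), 0.52, array([ 0.4935, -0.1967,  0.014 ])), (array([259., 242.]), 0.5, array([0.4513, 0.1452, 0.014 ]))]
roll [(array([340., 203.]), 0.62, array([ 0.4775, -0.2039,  0.014 ]))]
[253.50661185 237.576351  ] [253.38422981 275.60158731]
```

View pics/w8.png

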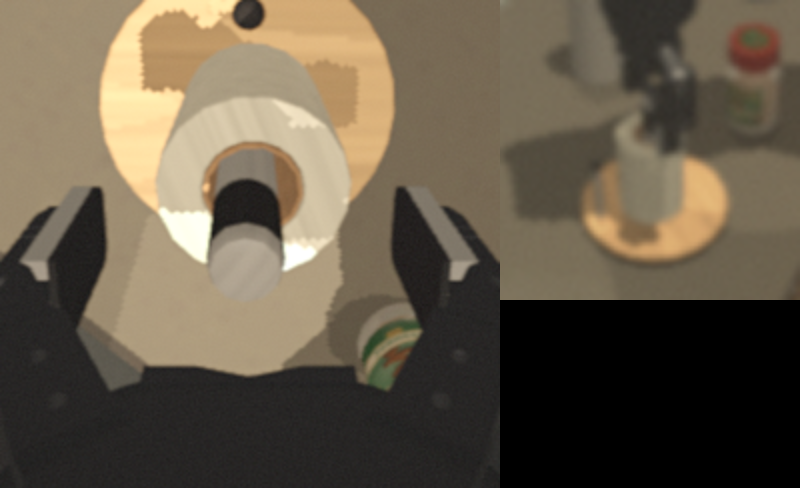

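The side view (right) shows the roll seated on the base. In the wrist view the post top at (252,275) matches the expected (253,276) and is centred between the pads. I'm closing on the post.

Emit:
jog_arm([
  [0,0,0,0,0,0,55],
  [0,0,0,0,0,0,40],
  [0,0,0,0,0,0,26],
  [0,0,0,0,0,0,22],
  [0,0,0,0,0,0,18],
  [0,0,0,0,0,0,14],
  [0,0,0,0,0,0,10],
  [0,0,0,0,0,0,10],
  [0,0,0,0,0,0,10],
], grip_force=30)

```text
t: 13.45
eef_pos: [0.4598, 0.1357, 0.0994]
tool_rot: [-0.0, 0.927, 0.374, -0.0]
contact_force: [-4.6, 2.1, 5.4]
gripper_width: 0.197
grasp_force: 29.5
```

Emit:
jog_arm([
  [0,0,0,0,0,0,8],
  [0,0,0,0,0,0,8],
  [0,0,0,0,0,0,8],
], grip_force=80)

```text
t: 13.82
eef_pos: [0.4598, 0.1358, 0.0995]
tool_rot: [-0.0, 0.927, 0.374, -0.0]
contact_force: [-5.3, 2.1, 6.5]
gripper_width: 0.181
grasp_force: 77.8
```

Emit:
jog_arm([
  [0,0,0,0,0,-4,8],
  [0,0,0,0,0,-12,8],
  [0,0,0,0,0,-24,8],
  [0,0,0,0,0,-38,8],
  [0,0,0,0,0,-52,8],
  [0,0,0,0,0,-66,8],
  [0,0,0,0,0,-80,8],
  [0,0,0,0,0,-92,8],
  [0,0,0,0,0,-100,8],
  [0,0,0,0,0,-103,8],
])

```text
t: 15.08
eef_pos: [0.4602, 0.1354, 0.2028]
tool_rot: [0.0, 0.927, 0.374, 0.0]
contact_force: [1.0, 0.5, -5.0]
gripper_width: 0.185
grasp_force: 78.1
```

Emit:
jog_arm([
  [0,0,0,0,0,0,8],
  [0,0,0,0,0,0,8],
  [0,0,0,0,0,0,8],
  [0,0,0,0,0,0,8],
])

```text
t: 15.58
eef_pos: [0.46, 0.1353, 0.2021]
tool_rot: [-0.0, 0.927, 0.374, -0.0]
contact_force: [-0.1, -0.1, -4.5]
gripper_width: 0.188
grasp_force: 78.1
```

Run:
```python
from h import *
go((.4603,.1355,.2),-46)
w=cam('wrist');s=cam('side');t=cam('top')
for k in('stand','roll','tear_arm_tip','post_top'):
  print(k,[(n,np.round(bot.tip_of(k,p)[0]['xy'],1) if bot.tip_of(k,p) else None) for n,p in(('w',w),('s',s),('t',t))])
print(*[np.round(proj(p,X),1) for p in(w,s,t) for X in((.460,.1355,.103),(.495,.170,.182))])
b=cv2.resize(np.array(w['pixels'])[100:384,110:400],(480,470)); 
a=cv2.resize(np.array(s['pixels'])[150:260,210:300],(320,391),interpolation=cv2.INTER_CUBIC)
im=np.zeros((470,800,3),np.uint8); im[:,:480]=b; im[:391,480:]=a
cv2.imwrite('pics/w9.png',im[...,::-1])
```

```text
t 15.57 at [0.46   0.1353 0.2021] y yaw -46.1 turn [-0.     0.    -0.001] shift [0.3 0.1 2.1] q [ 0.04  0.23 -0.52  2.01  0.14  0.93 -1.36] F [-0.1 -0.1 -4.5] grip 0.188 78.1
stand [('w', None), ('s', array([256.8, 223.2])), ('t', None)]
roll [('w', array([440.6, 312.2])), ('s', array([282.2, 183.7])), ('t', array([338.7, 199.3]))]
tear_arm_tip [('w', None), ('s', array([241.8, 203.5])), ('t', None)]
post_top [('w', array([254.2, 276. ])), ('s', None), ('t', None)]
[253.7 191. ] [252.4 147.5] [257.7 220.9] [242.2 206.2] [218.4 207.3] [202.1 189.1]
```

View pics/w9.png

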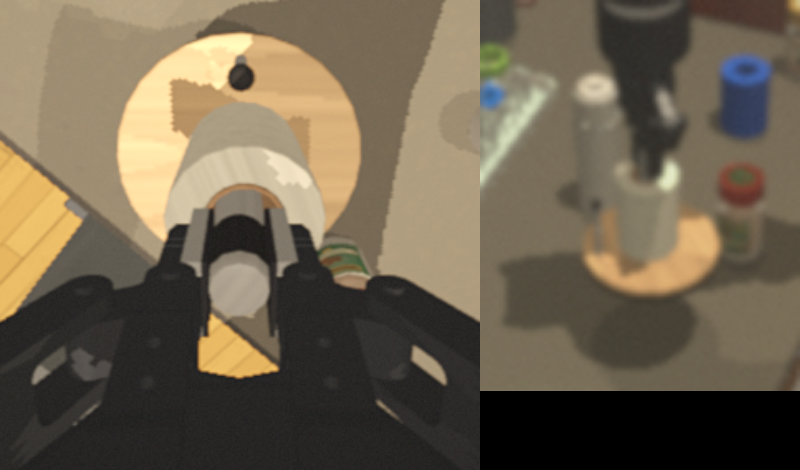

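The loaded stand hangs about 10 cm up with its shadow beneath it, level and clear of everything. The post top at (254,276) is unchanged in the hand, so nothing slipped, and the load of about 5 N fits the stand plus roll.

```bash
python3 -c "
from station import bot
print(bot.hand_in())"
```

```text
the job is handed in; nothing more can be done
None
```

The white roll is seated on the stand's base and let go; the loaded stand is held level and still about 10 cm up, nothing else was touched as far as the images show, and the job is handed in (no verdict was returned).

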